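# Put the candle corner in order

### The arm

A 7-joint arm with a two-finger parallel gripper is mounted at the origin on a cart in front of the work surface, level with it; the furniture and walls round the work are solid. World frame = base frame: x ahead of the robot, y to its left, z up, the work surface at z = 0. Lengths are in m, angles in rad, forces in N, time in s.
With the tool pointing down it reaches from about 0.4 to 0.85 m from the base axis. Payload 6.9 kg.
Tool frame: the origin (TCP) lies between the finger pads, 19 mm behind the fingertips; this is the grasp point; z points along the fingers, y is the line along which they close (so a half turn about z gives the same grasp; the last joint's range is limited). The gripper opens to 85 mm and grips with 20 to 120 N. Pads are 22 mm wide; open, the fingers measure 114 mm over their backs; the gripper's body (76 mm by 85 mm) begins 54 mm behind the grasp point. The pads swing forward as they close: fully open they stand 13 mm farther back than shut.
Start: joints at [1.234, 0.507, -0.238, 1.5, 0.126, 1.149, -0.155], TCP at [0.267, -0.565, 0.25] pointing down, gripper open.
Joint ranges: [-3.08, 3.08], [-0.24, 2.05], [-1.43, 1.35], [0, 2.5], [-1.52, 4.66], [0.17, 1.96], [-2.89, 2.89]. Speed limits (rad/s): [2.39, 2.39, 3.14, 3.14, 3.14, 3.14, 3.14].

### API

Orientations are given as a unit quaternion [w, x, y, z].
In Python, from station import ctrl, get_state, vision, ticket, models gives the robot as it stands. Calls block until the motion is done:
- ctrl.movep(position, orientation): joint-space move of the TCP to a pose.
- ctrl.movel(position, frame=None, max_speed=0.15): straight line of the TCP; frame=None keeps the orientation; max_speed is the mean speed in m/s.
- ctrl.set_joints(angles): joint-space move.
- ctrl.ungrasp() and ctrl.close_gripper(force=None): open the fingers fully, or close them until they stop; force is the grip in N (None keeps the last).
- ctrl.pause(seconds).
- ctrl.ik(position, orientation): joint angles nearest the present ones, or None.
- get_state(): the state.
- vision.grab_frame(name): name is "side" or "top" or "wrist"; returns (picture, depth): 400x640x3 uint8, blue, green, red; 400x640 float32, m along the optical axis (not along the pixel's ray), 0 where there is no reading.
- vision.camera_info(name): a dict with "mtx" (3x3 intrinsics, pixels), "R" (3x3) and "t" (3): a world point X has camera coordinates R X + t; the wrist camera has in their place "hand_eye" (4x4, takes a point from camera to tool coordinates, whose origin is the TCP and whose axes are the flange's). Camera axes: x right, y down, z forward; pixel columns grow to the right and rows downward; lengths in m; the calibration is good to about 2 mm. A picture is of the moment at which its call begins: read the wrist's pose just before it. camera_info takes no time and is no camera call.
A pose or a line that the arm cannot do raises ctrl.Unreachable and nothing moves.
- ticket.close_job(): hands the job in; it is judged then, once.
Trained networks look in the newest picture that a camera, given by its name, has taken for a name from the list of things; names that differ only in an ending like _2 or _b are one class to them, and where a whole thing is asked for, a point or a joint stands for the part that bears it (a point fixed in the world has none). Each returns a list of dicts, best first, with "p" (0 to 1); they miss things now and then, are a little off and sometimes report something else, mostly with a low value. They report only what shows in the picture. A call takes as long as a camera call. They do not tell look-alikes from the thing itself.
- models.recognise(camera, target): "point" ([column, row] in pixels, amid what is visible of it).
- models.masks_of(camera, target): "mask" (400x640 bool, what is visible of it) and "point" ([column, row] in pixels, amid what is visible of it).
The state is a dict: "time": time; "qpos": joint angles; "qd": joint speeds; "tau": joint torques, N m; "tcp_pos": TCP position; "eef_rot": TCP orientation; "contact_force": force on the tool from outside, world axes, zero at the start; "wrist_torque": the same for the moment, N m; "width": finger opening in m; "gripper_force": force on a finger pad.
Only numpy, scipy, OpenCV 4.12 (cv2) and the standard library are available. Lean on these libraries where they do the work, as an engineer would, in place of code of your own. Each camera call takes 0.05 s, during which the arm holds its last target. There are 200 camera calls.

### The job

Put the candles in order: the steel lid that was left lying in the largest holder goes back on the scented-candle jar, and each of the three pillar candles is stood upright in the middle of its own dark holder, the thinnest in the smallest, the middle one in the middle-sized and the thickest in the largest. Leave the jigger and the bottle stopper standing where they are.

Things in the scene. Friction and masses are not known exactly. Their poses are not given: they have to be found in the camera images.
- candle_small: cream wax pillar candle, the thinnest of three equally tall ones: a plain upright cylinder 32 mm in diameter and 60 mm tall, plus a thin soft black wick rising 9 mm more (it offers no resistance). Loose, about 0.06 kg. Origin: centre of its underside, z up. Grip it across its diameter, anywhere on its height.
- candle_medium: cream wax pillar candle, the middle one of three equally tall ones: a plain upright cylinder 46 mm in diameter and 60 mm tall, plus a thin soft black wick rising 9 mm more (it offers no resistance). Loose, about 0.12 kg. Origin: centre of its underside, z up. Grip it across its diameter, anywhere on its height.
- candle_large: cream wax pillar candle, the thickest of three equally tall ones: a plain upright cylinder 62 mm in diameter and 60 mm tall, plus a thin soft black wick rising 9 mm more (it offers no resistance). Loose, about 0.2 kg. Origin: centre of its underside, z up. Grip it across its diameter, anywhere on its height.
- holder_small: candle holder, the smallest of three: a low round dark steel dish, 66 mm in outer diameter and 18 mm tall, with a flat floor 12 mm above its underside and 60 mm across inside a 3 mm wide rim that stands 6 mm above the floor. Loose, 0.45 kg. Origin: centre of its underside, z up.
- holder_medium: candle holder, the middle-sized of three: a low round dark steel dish, 82 mm in outer diameter and 18 mm tall, with a flat floor 12 mm above its underside and 76 mm across inside a 3 mm wide rim that stands 6 mm above the floor. Loose, 0.45 kg. Origin: centre of its underside, z up.
- holder_large: candle holder, the largest of three: a low round dark steel dish, 100 mm in outer diameter and 18 mm tall, with a flat floor 12 mm above its underside and 94 mm across inside a 3 mm wide rim that stands 6 mm above the floor. Loose, 0.45 kg. Origin: centre of its underside, z up. At the start the jar's lid lies in it and covers most of its floor.
- jar: scented-candle jar without its lid: short round cream-coloured jar, 82 mm in diameter, 60 mm tall, flat closed top. Loose, 0.34 kg. Origin: centre of its underside, z up; the lid belongs on its top, 60 mm above the origin. Room behind it: wall cabinets hang 0.47 m up from x = 0.55 on; a toaster oven stands right of y = -0.37, beyond x = 0.48: carry low, TCP about 0.15 m up.
- lid: lid of the scented-candle jar: a bright steel disc 84 mm in diameter and 10 mm thick, flat underneath, with a round knob in the middle: the knob is 22 mm in diameter and reaches from 14 to 38 mm above the lid's underside, on a 12 mm thick stem. Loose, about 0.08 kg. Origin: centre of the underside, z up. It lies flat in the largest holder at the start. Grip the knob from above.
- jigger: steel bar measure shaped like an hourglass, 46 mm in diameter, 80 mm tall, standing upright and loose among the candles. Not part of the job. Origin: centre of its underside.
- stopper: small brass-coloured bottle stopper, 34 mm in diameter, 48 mm tall, standing on its knob, loose among the candles. Not part of the job. Origin: centre of its underside.
Things that resemble listed ones, but are neither listed nor needed, are in the scene too. What is shaped like the jar but blue is not meant.

How it is judged:
At the end, for the whole second after the job is handed in: The lid lies flat on the jar and each candle stands upright on the floor of the holder of its own size (small, medium, large); each is centred within 12 mm, within 4 mm of its seated height and within 0.1 rad of upright, and at rest (horizontal distance between lid and jar below 0.012 m and z of lid in the frame of jar between 0.056 and 0.064 m and angle between each of lid, candle_small, candle_medium, candle_large's own z axis and vertical below 0.1 rad and linear speed of each of lid, candle_small, candle_medium, candle_large below 0.02 m/s and horizontal distance between candle_small and holder_small below 0.012 m and z of candle_small in the frame of holder_small between 0.008 and 0.016 m and horizontal distance between candle_medium and holder_medium below 0.012 m and z of candle_medium in the frame of holder_medium between 0.008 and 0.016 m and horizontal distance between candle_large and holder_large below 0.012 m and z of candle_large in the frame of holder_large between 0.008 and 0.016 m); the robot touches nothing.
It fails at once if the jigger is pushed more than 20 mm away or knocked over (distance of jigger from where it was at the start of the episode above 0.02 m or angle between jigger's own z axis and vertical above 0.5 rad).
It fails at once if the bottle stopper is pushed more than 20 mm away or knocked over (distance of stopper from where it was at the start of the episode above 0.02 m or angle between stopper's own z axis and vertical above 0.5 rad).
It also fails if it takes over 112 s, if anything falls off the work surface, if the arm or the gripper's body presses on something with over 40 N, if the wrist force passes 120 N, or if a joint passes its speed limit or range.

## Working session

There is one attempt and no reset: what is moved stays moved. The work goes in short steps, each a Python script; the robot and the scene stay as the last script left them, time stands still between calls to the robot, and variables do not carry over. Pictures are saved under pics/ and viewed, at most 14 in all, crops included, and the job is handed in when it is done.

```bash
mkdir -p pics; ls; python3 - <<'E'
from station import ctrl,get_state,vision
import cv2,numpy as np
s=get_state();print(s['time'],s['tcp_pos'],s['eef_rot'],s['width'])
for n in('top','side'):
    p,d=vision.grab_frame(n);cv2.imwrite(f'pics/{n}0.png',p);c=vision.camera_info(n)
    print(n,c['mtx'],-c['R'].T@c['t'],c['R'])
E
```

```text
pics
0.0 [ 0.26693956 -0.5646122   0.24915134] [-8.47120236e-04  9.75713993e-01  2.19046671e-01 -2.07330353e-04] 0.08536305761745484
top [[480.02980757   0.         315.79227993]
 [  0.         480.02980757 198.02589345]
 [  0.           0.           1.        ]] [0.26145378 0.17468391 1.68902126] [[ 4.82559753e-04 -9.99973519e-01  7.26143318e-03]
 [-9.93573086e-01 -1.30137767e-03 -1.13184932e-01]
 [ 1.13191385e-01 -7.16014608e-03 -9.93547403e-01]]
side [[438.36222479   0.         321.03906216]
 [  0.         438.36222479 203.8974267 ]
 [  0.           0.           1.        ]] [ 0.60081014 -1.03033622  0.99922915] [[ 0.9920497   0.12471037 -0.01687336]
 [ 0.06439754 -0.61825676 -0.78333361]
 [-0.10812189  0.77601927 -0.62137247]]
```

View pics/top0.png

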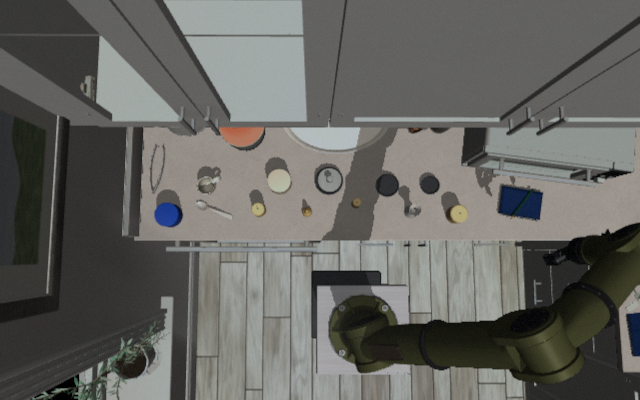

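View pics/side0.png

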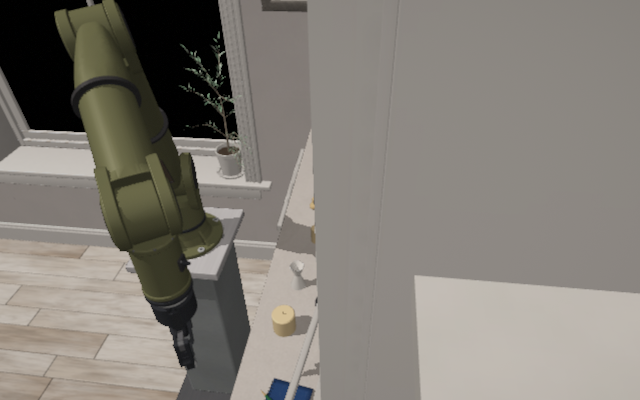

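```bash
cat >h.py <<'E'
from station import ctrl,get_state,vision,ticket,models
import cv2,numpy as np
from scipy.spatial.transform import Rotation as Ro
def cloud(n,d):
    c=vision.camera_info(n);K=c['mtx'];v,u=np.mgrid[:400,:640]
    P=np.stack([(u-K[0,2])/K[0,0]*d,(v-K[1,2])/K[1,1]*d,d],-1)
    return (P-c['t'])@c['R']
E
python3 - <<'E'
from h import *
for cam in('top','side'):
  p,d=vision.grab_frame(cam);W=cloud(cam,d)
  for n in 'candle_small candle_medium candle_large holder_small holder_medium holder_large jar lid jigger stopper'.split():
    for m in models.masks_of(cam,n)[:5]:
      if m['p']<.25: continue
      k=m['mask']&(d>0);X=W[k]
      if len(X)<5: continue
      zt=np.percentile(X[:,2],95);T=X[X[:,2]>zt-.012]
      lo,hi=np.percentile(T,2,0),np.percentile(T,98,0)
      print(cam,n,round(m['p'],2),np.round(m['point']),len(X),'zt %.3f'%zt,'mid',np.round((lo+hi)/2,3)[:2],'size',np.round(hi-lo,3)[:2])
E
```

```text
top candle_small 0.72 [305. 210.] 71 zt 0.051 mid [0.403 0.196] size [0.012 0.012]
top candle_small 0.52 [352. 206.] 81 zt 0.067 mid [0.433 0.026] size [0.027 0.027]
top candle_medium 0.49 [258. 210.] 169 zt 0.066 mid [0.409 0.363] size [0.041 0.042]
top candle_large 0.68 [453. 212.] 342 zt 0.066 mid [ 0.394 -0.323] size [0.053 0.054]
top holder_small 0.55 [428. 184.] 244 zt 0.021 mid [ 0.498 -0.238] size [0.061 0.051]
top holder_medium 0.83 [386. 186.] 421 zt 0.021 mid [ 0.499 -0.087] size [0.073 0.075]
top holder_large 0.76 [324. 191.] 14 zt 0.016 mid [0.477 0.128] size [0.014 0.044]
top jar 0.82 [169. 214.] 562 zt 0.066 mid [0.39  0.673] size [0.072 0.072]
top jar 0.69 [279. 182.] 495 zt 0.066 mid [0.506 0.291] size [0.07  0.072]
top lid 0.92 [328. 181.] 448 zt 0.048 mid [0.515 0.117] size [0.019 0.021]
top lid 0.55 [303. 213.] 34 zt 0.053 mid [0.402 0.196] size [0.01  0.012]
top jigger 0.66 [319. 190.] 118 zt 0.023 mid [0.504 0.133] size [0.077 0.065]
top jigger 0.55 [411. 210.] 184 zt 0.081 mid [ 0.406 -0.17 ] size [0.037 0.039]
side candle_small 0.48 [310. 237.] 64 zt 0.062 mid [ 0.472 -0.268] size [0.104 0.58 ]
side candle_large 0.95 [284. 321.] 658 zt 0.064 mid [ 0.396 -0.328] size [0.055 0.055]
side jigger 0.74 [297. 278.] 354 zt 0.080 mid [ 0.406 -0.172] size [0.036 0.039]
```

```bash
cat >>h.py <<'E'
def q(yaw): 
    a=(Ro.from_euler('z',yaw)*Ro.from_euler('x',np.pi)).as_quat(); return np.r_[a[3],a[:3]]
def wcloud(d,s):
    c=vision.camera_info('wrist');K=c['mtx'];v,u=np.mgrid[:400,:640]
    P=np.stack([(u-K[0,2])/K[0,0]*d,(v-K[1,2])/K[1,1]*d,d],-1)
    H=c['hand_eye'];o=s['eef_rot'];R=Ro.from_quat([o[1],o[2],o[3],o[0]]).as_matrix()
    return (P@H[:3,:3].T+H[:3,3])@R.T+s['tcp_pos']
E
python3 - <<'E'
from h import *
print(vision.camera_info('wrist'))
for z in(.15,.3):
 for x,y in[(.43,.026),(.41,.363),(.395,-.325),(.5,-.238),(.5,-.087),(.51,.117),(.506,.291),(.45,0)]:
  r=[]
  for w in(-1.57,-.8,0,.8,1.57,3.14):
    j=ctrl.ik([x,y,z],q(w)); r.append(None if j is None else np.round(j,1).tolist())
  print(z,x,y,[i for i,a in enumerate(r) if a], r[2],r[4])
E
```

```text
{'mtx': array([[314.94746266,   0.        , 321.53394774],
       [  0.        , 314.94746266, 201.44671479],
       [  0.        ,   0.        ,   1.        ]]), 'hand_eye': array([[-9.08124767e-04, -9.50586459e-01, -3.10458626e-01,
         7.87071851e-02],
       [ 9.99999586e-01, -8.43203988e-04, -3.43318200e-04,
        -6.43747923e-04],
       [ 6.45736806e-05, -3.10458810e-01,  9.50586831e-01,
        -1.24650093e-01],
       [ 0.00000000e+00,  0.00000000e+00,  0.00000000e+00,
         1.00000000e+00]])}
0.15 0.43 0.026 [0, 1, 2, 3, 4, 5] [0.2, 0.4, -0.5, 2.1, 0.2, 0.7, -2.0] [0.4, 0.4, -0.7, 2.1, 0.4, 0.7, -0.6]
0.15 0.41 0.363 [0, 1, 2, 3, 4, 5] [-0.9, 0.5, 0.2, 1.8, -0.1, 0.8, -2.2] [-0.2, 0.6, -0.9, 1.8, 0.6, 1.0, -1.3]
0.15 0.395 -0.325 [0, 1, 2, 3, 4, 5] [0.8, 0.4, -0.2, 1.9, 0.1, 0.8, -1.0] [1.0, 0.5, -0.5, 1.9, 0.3, 0.8, 0.3]
0.15 0.5 -0.238 [0, 1, 2, 3, 4, 5] [0.5, 0.5, -0.2, 1.8, 0.1, 0.8, -1.3] [0.8, 0.5, -0.5, 1.8, 0.4, 0.9, 0.0]
0.15 0.5 -0.087 [0, 1, 2, 3, 4, 5] [0.3, 0.4, -0.3, 1.9, 0.2, 0.8, -1.6] [0.6, 0.5, -0.7, 1.9, 0.4, 0.8, -0.3]
0.15 0.51 0.117 [0, 1, 2, 
[... 483 characters left out ...]
2.3] [-0.1, 0.5, -1.1, 1.6, 0.5, 1.3, -1.2]
0.3 0.395 -0.325 [0, 1, 2, 3, 4, 5] [0.8, 0.3, -0.2, 1.7, 0.1, 1.1, -1.0] [1.1, 0.3, -0.6, 1.7, 0.2, 1.2, 0.4]
0.3 0.5 -0.238 [0, 1, 2, 3, 4, 5] [0.6, 0.4, -0.2, 1.6, 0.1, 1.2, -1.3] [0.8, 0.4, -0.6, 1.6, 0.2, 1.2, 0.1]
0.3 0.5 -0.087 [0, 1, 2, 3, 4, 5] [0.4, 0.3, -0.4, 1.7, 0.1, 1.2, -1.6] [0.7, 0.3, -0.8, 1.7, 0.3, 1.2, -0.2]
0.3 0.51 0.117 [0, 1, 2, 3, 4, 5] [0.3, 0.4, -0.8, 1.7, 0.3, 1.2, -2.2] [0.4, 0.4, -0.9, 1.7, 0.4, 1.2, -0.7]
0.3 0.506 0.291 [0, 1, 2, 3, 4, 5] [0.0, 0.5, -1.0, 1.5, 0.5, 1.3, -2.6] [0.1, 0.7, -1.3, 1.5, 0.6, 1.4, -1.2]
0.3 0.45 0 [0, 1, 2, 3, 4, 5] [0.4, 0.2, -0.6, 1.8, 0.1, 1.1, -1.8] [0.6, 0.3, -0.8, 1.8, 0.2, 1.1, -0.3]
```

```bash
cat >>h.py <<'E'
SPEC=dict(candle_small=(.06,.032),candle_medium=(.06,.046),candle_large=(.06,.062),holder_small=(.018,.066),holder_medium=(.018,.082),holder_large=(.018,.1),jar=(.06,.082),lid=(.05,.022),jigger=(.08,.046),stopper=(.048,.034))
def look(names=SPEC,minp=.25):
    s=get_state();p,d=vision.grab_frame('wrist');W=wcloud(d,s)
    for n in names:
        h=SPEC[n][0]
        for m in models.masks_of('wrist',n)[:4]:
            if m['p']<minp: continue
            X=W[m['mask']&(d>0)]
            if len(X)<30: continue
            zt=np.percentile(X[:,2],90);T=X[abs(X[:,2]-zt)<.005][:,:2].astype(np.float32)
            c,r=cv2.minEnclosingCircle(T); lo,hi=np.percentile(T,.5,0),np.percentile(T,99.5,0)
            print(n,round(m['p'],2),np.round(m['point']),len(T),'zt %.3f(%.3f)'%(zt,h),'circ',np.round(c,4),'d %.3f(%.3f)'%(2*r,SPEC[n][1]),'box',np.round((lo+hi)/2,4),np.round(hi-lo,3))
    return p,d,W
E
python3 - <<'E'
from h import *
for i,y in enumerate((-.22,.06,.3)):
    ctrl.movep([.46,y,.3],q(0)); ctrl.pause(.2)
    print('--',y,get_state()['time'],get_state()['tcp_pos']); p,d,W=look(); cv2.imwrite(f'pics/w{i}.png',p); np.savez(f'w{i}.npz',p=p,d=d,W=W)
E
```

```text
-- -0.22 2.875 [ 0.45971529 -0.22094352  0.29976255]
candle_small 0.95 [131. 187.] 512 zt 0.061(0.060) circ [0.4338 0.0217] d 0.032(0.032) box [0.4335 0.0207] [0.03  0.028]
candle_large 0.85 [401. 215.] 1757 zt 0.062(0.060) circ [ 0.3943 -0.3259] d 0.062(0.062) box [ 0.395  -0.3258] [0.058 0.059]
holder_small 0.77 [337. 131.] 791 zt 0.018(0.018) circ [ 0.4986 -0.2406] d 0.066(0.066) box [ 0.4989 -0.2403] [0.063 0.063]
holder_medium 0.91 [216. 132.] 1415 zt 0.018(0.018) circ [ 0.4978 -0.0897] d 0.082(0.082) box [ 0.4982 -0.0901] [0.079 0.08 ]
holder_large 0.55 [ 83. 105.] 985 zt 0.019(0.018) circ [0.5146 0.1161] d 0.101(0.100) box [0.5146 0.1156] [0.098 0.098]
lid 0.62 [ 53. 119.] 130 zt 0.041(0.050) circ [0.5156 0.1133] d 0.023(0.022) box [0.5158 0.1087] [0.021 0.012]
jigger 0.68 [282. 208.] 319 zt 0.077(0.080) circ [ 0.4052 -0.1719] d 0.041(0.046) box [ 0.4053 -0.172 ] [0.04 0.04]
stopper 0.63 [ 18. 203.] 116 zt 0.040(0.048) circ [0.4047 0.1922] d 0.017(0.034) box [0.4044 0.1902] [0.016 0.011]
-- 0.06 4.7083 [0.4603242  0.05865921 0.29985434]
candle_medium 0.98 [ 90. 202.] 1017 zt 0
[... 2150 characters left out ...]
92] [0.078 0.078]
holder_large 0.61 [432. 115.] 696 zt 0.019(0.018) circ [0.5144 0.1173] d 0.100(0.100) box [0.5144 0.1172] [0.098 0.098]
jar 0.87 [ 41. 214.] 2916 zt 0.061(0.060) circ [0.3919 0.6699] d 0.082(0.082) box [0.3926 0.6665] [0.078 0.072]
jar 0.69 [326. 127.] 4110 zt 0.062(0.060) circ [0.5077 0.2891] d 0.082(0.082) box [0.5081 0.2892] [0.078 0.078]
lid 0.76 [469. 118.] 64 zt 0.035(0.050) circ [0.5153 0.1167] d 0.021(0.022) box [0.5156 0.121 ] [0.021 0.01 ]
stopper 0.98 [399. 202.] 105 zt 0.047(0.048) circ [0.4042 0.1947] d 0.016(0.034) box [0.4046 0.1946] [0.013 0.014]
stopper 0.41 [470. 119.] 67 zt 0.036(0.048) circ [0.5154 0.1167] d 0.021(0.034) box [0.5156 0.121 ] [0.021 0.01 ]
```

```bash
cat >>h.py <<'E'
def pick(x,y,z,force=40,yaw=0):
    ctrl.movep([x,y,.15],q(yaw)); ctrl.movel([x,y,z],max_speed=.12)
    ctrl.close_gripper(force); ctrl.pause(.2); s=get_state()
    print('grip',s['time'],s['tcp_pos'],s['width'],s['gripper_force'],s['contact_force'])
    ctrl.movel([x,y,.15],max_speed=.15); s=get_state(); print('up',s['width'],s['gripper_force'],s['contact_force'])
def place(x,y,z,yaw=0):
    ctrl.movep([x,y,.15],q(yaw)); ctrl.movel([x,y,z+.02],max_speed=.12);ctrl.movel([x,y,z],max_speed=.05); ctrl.pause(.2); s=get_state()
    print('place',s['time'],s['tcp_pos'],s['width'],s['contact_force'])
    ctrl.ungrasp(); ctrl.pause(.2); ctrl.movel([x,y,.17],max_speed=.15)
E
python3 - <<'E'
from h import *
for i in(0,1,2):
    W=np.load(f'w{i}.npz')['W'].reshape(-1,3)
    for y in np.arange(-.4,.6,.1):
        S=W[(abs(W[:,1]-y)<.05)&(W[:,0]>.57)&(W[:,0]<.75)]
        if len(S)>20: print(i,round(y,1),len(S),np.round(S.max(0),2))
pick(.5157,.1145,.046)
p,d=vision.grab_frame('wrist');cv2.imwrite('pics/lid.png',p)
E
```

```text
0 -0.4 10093 [ 0.65 -0.35  0.26]
0 -0.3 5956 [ 0.65 -0.25  0.24]
0 -0.2 5947 [ 0.65 -0.15  0.  ]
0 -0.1 5971 [ 0.65 -0.05  0.  ]
0 -0.0 6121 [0.65 0.05 0.02]
0 0.1 6059 [0.65 0.15 0.02]
0 0.2 936 [0.65 0.18 0.01]
1 -0.3 4496 [ 0.65 -0.25  0.  ]
1 -0.2 5934 [ 0.65 -0.15  0.  ]
1 -0.1 5940 [ 0.65 -0.05  0.  ]
1 -0.0 5998 [0.65 0.05 0.02]
1 0.1 6062 [0.65 0.15 0.02]
1 0.2 5984 [0.65 0.25 0.02]
1 0.3 6056 [0.65 0.35 0.  ]
1 0.4 5823 [0.65 0.45 0.09]
1 0.5 121 [0.6  0.46 0.  ]
2 -0.1 2181 [ 0.65 -0.05  0.  ]
2 -0.0 5840 [0.65 0.05 0.02]
2 0.1 6062 [0.65 0.15 0.02]
2 0.2 6058 [0.65 0.25 0.02]
2 0.3 6035 [0.65 0.35 0.  ]
2 0.4 6722 [0.65 0.45 0.16]
2 0.5 5474 [0.65 0.55 0.  ]
grip 9.75 [0.51584305 0.1144666  0.04631805] 0.020673343709572363 38.99126172065735 [-0.09488895  0.37967071  6.46481088]
up 0.020902359829014273 39.09720718860626 [-0.21846376 -0.00466758 -1.24002794]
```

View pics/lid.png

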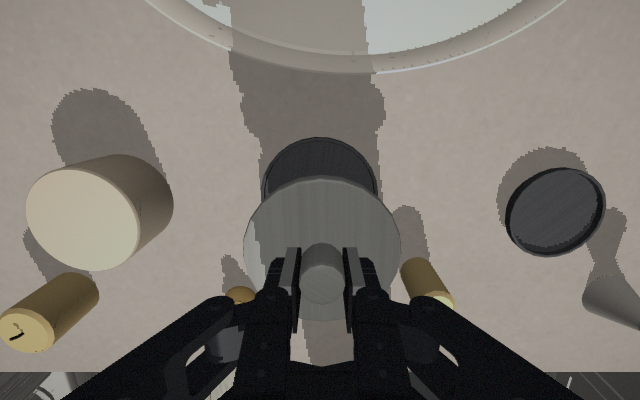

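```bash
python3 - <<'E'
from h import *
place(.5081,.289,.0945)
ctrl.movep([.44,.29,.28],q(0));ctrl.pause(.2)
p,d,W=look(['lid','jar','candle_medium']);cv2.imwrite('pics/lid2.png',p)
M=(abs(W[...,2]-.071)<.004)&(np.hypot(W[...,0]-.508,W[...,1]-.289)<.06)
c,r=cv2.minEnclosingCircle(W[M][:,:2].astype(np.float32));print('disc',c,2*r,np.median(W[M][:,2]))
E
```

```text
place 12.5667 [0.50807536 0.28881823 0.09435949] 0.020293272401007652 [ 0.1079056  -1.49718898  1.13056765]
lid 0.95 [322. 109.] 5056 zt 0.072(0.050) circ [0.5082 0.289 ] d 0.084(0.022) box [0.5085 0.289 ] [0.08 0.08]
jar 0.59 [ 27. 206.] 1506 zt 0.061(0.060) circ [0.3902 0.6618] d 0.079(0.082) box [0.3897 0.6511] [0.073 0.042]
jar 0.51 [542. 176.] 601 zt 0.061(0.060) circ [0.4331 0.0228] d 0.033(0.082) box [0.4326 0.0236] [0.03  0.028]
candle_medium 0.61 [262. 190.] 1166 zt 0.062(0.060) circ [0.4101 0.3609] d 0.047(0.046) box [0.4101 0.3609] [0.044 0.043]
disc (0.5082640051841736, 0.2890379726886749) 0.08416640758514404 0.07069760016830637
```

View pics/lid2.png

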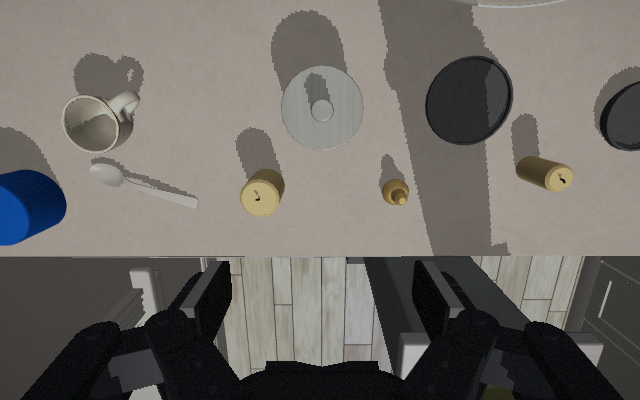

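```bash
python3 - <<'E'
from h import *
pick(.4103,.3606,.042)
place(.498,-.0893,.0545)
pick(.4333,.0222,.042,yaw=.8)
p,d=vision.grab_frame('wrist');cv2.imwrite('pics/s.png',p)
place(.4988,-.2403,.0545,yaw=.8)
ctrl.movep([.43,-.16,.3],q(0));ctrl.pause(.2)
p,d,W=look(['candle_small','candle_medium','candle_large','holder_small','holder_medium','holder_large','jigger','stopper']);cv2.imwrite('pics/m2.png',p)
print(get_state()['time'])
E
```

```text
grip 17.4 [0.41050587 0.36080296 0.04269294] 0.04507783860952513 40.494718537665904 [-0.71434905 -0.71119441  5.15552627]
up 0.044761244301884155 40.869716067099944 [ 0.36907139 -1.06225549 -1.58362023]
place 21.475 [ 0.49794483 -0.08948856  0.05466257] 0.0448095115970906 [-0.94131281 -0.14906881  7.79711446]
grip 25.45 [0.43341273 0.02217588 0.04237401] 0.031057224882654177 39.081235273042694 [-0.60856989  0.43058043  5.48709762]
up 0.030664262583468497 39.602691876352765 [ 0.27615929 -0.63035594 -0.82574017]
place 28.95 [ 0.49865653 -0.24045295  0.05445027] 0.031081999855179815 [-0.68291848 -0.61859195  4.70332381]
candle_small 0.97 [391. 110.] 699 zt 0.074(0.060) circ [ 0.4978 -0.24  ] d 0.032(0.032) box [ 0.4975 -0.24  ] [0.03 0.03]
candle_medium 0.73 [257. 106.] 1442 zt 0.074(0.060) circ [ 0.4971 -0.0895] d 0.046(0.046) box [ 0.4974 -0.0894] [0.042 0.043]
candle_large 0.93 [451. 192.] 1933 zt 0.061(0.060) circ [ 0.3945 -0.3259] d 0.063(0.062) box [ 0.3946 -0.3254] [0.059 0.059]
holder_small 0.76 [378.  98.] 526 zt 0.019(0.018) circ [ 0.4983 -0.2406] d 0.066(0.066) box [ 0.4984 -0.2404] [0.064 0.064]
holder_small 0.73 [279.  97.] 689 zt 0.019(0.018) circ [ 0.4977 -0.0896] d 0.082(0.066) box [ 0.4978 -0.0899] [0.08 0.08]
holder_medium 0.92 [280.  95.] 685 zt 0.019(0.018) circ [ 0.4979 -0.0896] d 0.082(0.082) box [ 0.4978 -0.0899] [0.08 0.08]
holder_large 0.61 [96. 90.] 3465 zt 0.018(0.018) circ [0.5151 0.1161] d 0.101(0.100) box [0.5146 0.1156] [0.096 0.097]
jigger 0.87 [329. 187.] 318 zt 0.078(0.080) circ [ 0.4054 -0.1718] d 0.041(0.046) box [ 0.4053 -0.1714] [0.039 0.04 ]
stopper 0.94 [ 57. 182.] 135 zt 0.045(0.048) circ [0.4043 0.1925] d 0.015(0.034) box [0.4043 0.1916] [0.014 0.012]
32.0
```

View pics/m2.png

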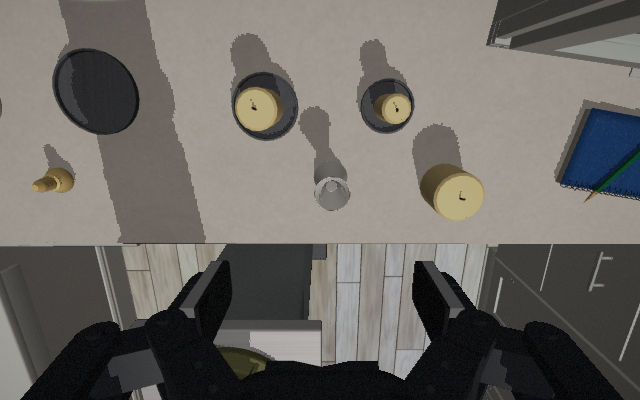

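```bash
python3 - <<'E'
from h import *
pick(.3945,-.3258,.039,yaw=.8)
ctrl.movel([.3945,-.3258,.2]); ctrl.movep([.5147,.1164,.2],q(.8))
place(.5147,.1164,.0515,yaw=.8)
ctrl.movep([.43,.1,.3],q(0));ctrl.pause(.2)
p,d,W=look(['candle_large','holder_large','candle_small','candle_medium','lid','jigger','stopper']);cv2.imwrite('pics/l2.png',p)
print(get_state()['time'])
E
```

```text
grip 34.5417 [ 0.39485181 -0.32615971  0.03998345] 0.0607960985343943 42.67976151430048 [-0.70603996  0.30471908  6.22287369]
up 0.06113419802637598 43.82782835746184 [ 0.66759641  0.46928867 -1.93840729]
place 39.4583 [0.5147844  0.11624195 0.05176189] 0.06080860285551162 [-1.70008661 -1.88560058  7.5491354 ]
candle_large 0.63 [304.  92.] 2708 zt 0.074(0.060) circ [0.5135 0.1164] d 0.061(0.062) box [0.5137 0.1162] [0.058 0.058]
holder_large 0.56 [330.  73.] 878 zt 0.019(0.018) circ [0.5144 0.1166] d 0.100(0.100) box [0.514  0.1163] [0.097 0.097]
candle_medium 0.84 [486. 105.] 1465 zt 0.073(0.060) circ [ 0.4969 -0.0892] d 0.047(0.046) box [ 0.497  -0.0884] [0.043 0.043]
lid 0.86 [146.  96.] 118 zt 0.086(0.050) circ [0.5084 0.2876] d 0.022(0.022) box [0.5083 0.2831] [0.021 0.011]
jigger 0.58 [539. 187.] 466 zt 0.078(0.080) circ [ 0.4052 -0.1718] d 0.042(0.046) box [ 0.4053 -0.1715] [0.039 0.04 ]
jigger 0.29 [458.  96.] 574 zt 0.019(0.080) circ [ 0.4978 -0.0887] d 0.082(0.046) box [ 0.498  -0.0834] [0.08 0.07]
stopper 0.89 [252. 179.] 116 zt 0.047(0.048) circ [0.4038 0.1937] d 0.015(0.034) box [0.4036 0.1934] [0.015 0.013]
42.2417
```

View pics/l2.png

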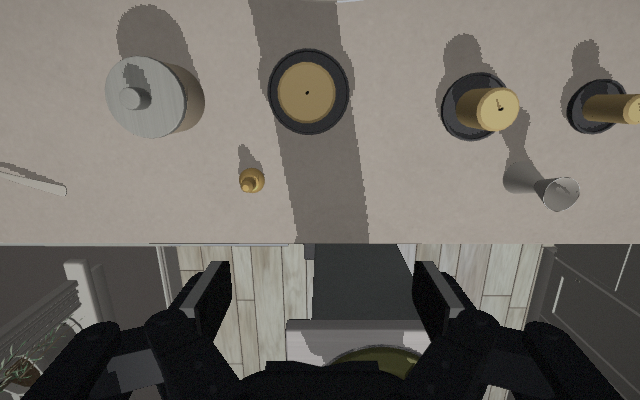

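The final picture shows the lid on the jar (145,97) and all three candles upright in their holders (308,92; 490,107; about 615,107). The jigger and stopper have not moved, so I'm handing in.

```bash
python3 -c "
from station import ticket
print(ticket.close_job())"
```

```text
the job is handed in; nothing more can be done
None
```

The job is handed in at about 42 s of the 112 s allowed: the lid is on the jar and each candle stands in its own holder, centred to within about 1 mm by the wrist camera, with the jigger and stopper unmoved; the hand-in returned no verdict.

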